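Close the back of a picture frame

ROBOT

A 6-joint arm with a two-finger parallel gripper is mounted at the origin on the work surface. World frame = base frame: x ahead of the robot, y to its left, z up, the work surface at z = 0. Lengths are in mm, angles in rad, forces in N, time in s.
With the tool pointing down it reaches from about 350 to 975 mm from the base axis. Payload 7.1 kg.
Tool frame: the origin (TCP) lies on the front face of the gripper's body, between the roots of the fingers; the fingertips stand 80 mm ahead of it and the grasp point (between the pads) lies 61 mm ahead of it; z points along the fingers, y is the line along which they close (so a half turn about z gives the same grasp; the last joint's range is limited). The gripper opens to 88 mm and grips with 3 to 60 N. Pads are 20 mm wide; open, the fingers measure 115 mm over their backs; the gripper's body (75 mm by 178 mm) begins 61 mm behind the grasp point.
Start: joints at [-1.148, 0.423, 1.63, -0, 1.089, -0.019], TCP at [267.244, -564.965, 302.675] pointing down, gripper open.
Joint ranges: [-3, 3], [-0.9, 2.11], [0.09, 2.58], [-1.31, 4.45], [0.11, 2.69], [-2.54, 2.54]. Speed limits (rad/s): [2.39, 2.39, 3.01, 3.14, 3.14, 3.14].

INTERFACE

Orientations are given as a rotation vector (axis times angle).
In Python, from workcell import readout, vision, close_job gives the robot as it stands.
- The arm moves only by the tool servo_tool, never from a script. Its argument "plan" is a list that holds one entry, the list of rows, each a list of 7 numbers: the gripper command: -1 is fully open, 1 is shut, values between are in proportion, then the shift along the world's x, y, z in units of 40 mm (1.0 is 40 mm), then the turn, a rotation vector about the world's x, y, z in units of 5 degrees (1.0 is 5 degrees). A call has 1 to 5 rows; each row shifts and turns the commanded pose from where the row before left it; what a row does not reach is not made up. A row lasts 1/12 s, in which the tool goes at most 41.7 mm and 7.16 degrees, less where a joint would pass 70% of its speed; a pose out of reach is approached as far as the arm can. A call is refused whole if a number of a shift passes 1 or a number of a turn 1, either way. A call with a gripper value outside its range is refused whole. The fingers move at their own pace and stop on an object; the grip force is fixed at half the most. Time passes only in rows, so rows that do not move let the fingers close. It gives the time, the measured TCP pose, the force, the opening and the grip force at its end, in the units of the state.
- readout.get_obs(): the state, without advancing time (a new reading comes with each control period).
- vision.get_image(name): name is "scene" or "top"; returns the picture (384x512x3 uint8, red, green, blue); there is no depth.
- vision.camera_params(name): a dict with "fx", "fy", "cx", "cy" (pixels), "rvec" (rotation vector, rad) and "tvec" (3), from world to camera coordinates, as OpenCV has them. Camera axes: x right, y down, z forward; pixel columns grow to the right and rows downward; lengths in mm; the calibration is good to about 2 mm. A picture is of the moment at which its call begins. camera_params takes no time and is no camera call.
- close_job(): hands the job in; it is judged then, once.
The state is a dict: "t": time; "qpos": joint angles; "qvel": joint speeds; "joint_torque": joint torques, N m; "ee_pos": TCP position; "orientation": TCP orientation; "ft_force": force on the tool from outside, world axes, zero at the start; "moment": the same for the moment, N m; "width": finger opening in mm; "grasp_force": force on a finger pad.
Only numpy, scipy, OpenCV 4.12 (cv2) and the standard library are available. Lean on these libraries where they do the work, as an engineer would, in place of code of your own. Each camera call takes 0.05 s, during which the arm holds its last target. There are 200 camera calls.

TASK

The picture frame lies face down with its backing board resting on the rail nearest you: slide the board forward over that rail so that it drops into the frame and lies flat all round, then swing both turn buttons square across onto it so that it is held. There is glass under it, so push gently and never lean on the board or the frame, and leave the other things on the desk where they are.

Things in the scene. Friction and masses are not known exactly. Their poses are not given: they have to be found in the camera images.
- mat: Black rubber mat, 260 (x) by 310 (y) by 3 mm; origin under its centre, on the desk; x points away from the robot, y left, z up. On it lies a dark wooden picture frame, face down, square to the mat and centred on it in y, but set down by hand in x: its centre is anywhere from 9 mm nearer to 9 mm farther than the mat's centre. That offset is not measured; find it by feel or by eye.
- frame_height (a point): Point over the mat's centre at the height of the frame's flat upper face, 25 mm above the desk. The frame has four rails 30 mm wide, outside 192 (x) by 243 (y) mm, and does not slide. Inside is a pocket with square walls, 132 (x) by 183 (y) mm, only 2.5 mm deep (floor: pale mount board over drawing and glass): a seated board has 1 to 1.5 mm play on each side; its edge stands 2.5 mm proud.
- backing: Loose brown hardboard, 130 (x) by 180 (y) by 5 mm, 0.13 to 0.22 kg; origin: centre of its underside. Folded flat on top, and fixed: its easel strut, 105 by 96 by 5 mm, foot flush with the near edge, centred in y. It starts flat, balanced on the near rail, overhanging towards the robot, askew. Pushed forward, its far edge tips into the pocket; its near edge rides the rail until it drops off it.
- left_button_bar (a joint): Brass turn button on the left (+y) rail of the frame: 0 = along the rail, pointing away from the robot (+x); grows as it swings inward; pi/2 = square across, over the board. Its upright screw is 20 mm beyond the frame's centre in x and 106.5 mm left of it. It stays where it is left (takes about 2 N at its tip); -0.6 to 2.7 rad. Bar 9 mm wide, 34.5 mm from screw axis to round tip.
- right_button_bar (a joint): The same on the right (-y) rail, mirrored: screw 20 mm beyond the frame's centre and 106.5 mm right of it; 0 = pointing away from the robot, grows as it swings inward, pi/2 = square across. Both bars stand from 3.3 to 9.3 mm above the rails' upper face, 0.8 mm clear of a seated board, on a round boss of radius 7 mm at the screw.
- set_square: Bystander: flat wooden set square, a triangle with legs of 220 and 160 mm, 6 mm thick, to the left of the frame.
- scale_rule: Bystander: white three-edged scale rule, 300 mm long along its x, 20 mm high, to the right of the frame. Origin under its middle.
- mug: Bystander: white mug, 80 mm wide, 95 mm high, far left.
- pencil: Bystander: wooden pencil, 170 mm long, 7 mm thick, lying on the desk just left of the mat.
- eraser: Bystander: white eraser, 55 x 22 x 13 mm, on the right part of the rubber mat, beside the right rail.
- screwdriver: Bystander: small screwdriver, 150 mm long along its x, lying beyond the mat's far side.
- sketchbook: Bystander: thick sketchbook with dark covers, 150 x 210 x 36 mm, far right.
Not all that is in view belongs to the job. Of the things shaped like the backing, the brown one is meant.

How it is judged (in metres and radians):
On the way:
1. the backing board lies flat in the pocket (z of backing in the frame of mat between 0.0212 and 0.0232 m and angle between the z axis of backing and the z axis of mat, either way round below 0.008 rad and horizontal distance between backing and mat below 0.0135 m), for 0.2 s.
At the end, for the whole second after the job is handed in: The backing board lies at rest in the frame's pocket, flat (within 0.008 rad, about 1 mm from edge to edge) and down on its floor (within 0.7 mm), and both turn buttons stand across over it, within 0.35 rad of square (all of step 1 and linear speed of backing below 0.01 m/s and value of joint left_button_bar between 1.22 and 1.92 rad and value of joint right_button_bar between 1.22 and 1.92 rad); the robot touches nothing.
It fails at once if the fingers press on the backing board with more than 30 N (there is glass below) (contact force between the fingers and backing above 30 N).
It fails at once if the robot presses on the frame, its turn buttons or the mat with more than 30 N (contact force between any of the fingers, the arm and mat above 30 N).
It fails at once if another thing on the desk is moved by more than 15 mm (distance of any of set_square, scale_rule, mug, pencil, eraser, screwdriver, sketchbook from where it was at the start of the episode above 0.015 m).
It also fails if it takes over 67 s, if anything falls off the work surface, if the arm or the gripper's body presses on something with over 40 N, if the wrist force passes 120 N, or if a joint passes its speed limit or range.

## Working session

There is one attempt and no reset: what is moved stays moved. The work goes in short steps, Python scripts to look and compute and a tool call to move; the robot and the scene stay as the last step left them, time stands still between calls to the robot, and variables do not carry over. Pictures are saved under pics/ and viewed, at most 10 in all, crops included, and the job is handed in when it is done.

Besides the shell and the picture viewer there is one more tool, called after "Call:" as name(argument=value, ...), one argument or row to a line, values as JSON. servo_tool: Moves the arm, as the interface text tells. Its arguments: {"type":"object","properties":{"plan":{"type":"array"}},"required":["plan"]}

```bash
ls; mkdir -p pics; python3 - <<'E'
from workcell import readout, vision
import cv2
for n in("top","scene"):
    im=vision.get_image(n); cv2.imwrite(f"pics/{n}0.png",im[:,:,::-1]); print(n,vision.camera_params(n))
print(readout.get_obs())
E
```

```text
pics
top {'fx': 382.61085209446475, 'fy': 382.61085209446475, 'cx': 250.66808696984896, 'cy': 189.47666266244238, 'rvec': array([ 2.0842869 , -2.13262717,  0.24042216]), 'tvec': array([-33.67188216, 557.25511163, 999.48631728])}
scene {'fx': 385.0390472595779, 'fy': 385.0390472595779, 'cx': 259.642829872257, 'cy': 193.5535708151733, 'rvec': array([ 2.24184602,  0.99479805, -0.3941346 ]), 'tvec': array([-346.61787978, -280.34110124, 1719.63575288])}
{'t': 0.1, 'qpos': array([-1.14797260e+00,  4.23757137e-01,  1.63058645e+00, -2.01953447e-05,
        1.08864010e+00, -1.89853427e-02]), 'qvel': array([ 0.00032501, -0.0021621 , -0.00115696, -0.00213159,  0.00147078,
        0.00076955]), 'joint_torque': array([-1.07766675e-03, -5.45616782e+01, -2.74326181e+01,  6.44026673e-02,
        1.87895430e-02, -2.14724741e-05]), 'ee_pos': array([ 267.10214553, -564.61770176,  301.99457631]), 'orientation': array([-3.06392145e+00, -6.88078026e-01,  4.65531022e-04]), 'ft_force': array([-0.10368816,  0.32608388,  0.48482963]), 'moment': array([ 0.0257932 , -0.00472169,  0.04641384]), 'grasp_force': 0.0, 'width': 87.74966684563282}
```

View pics/top0.png

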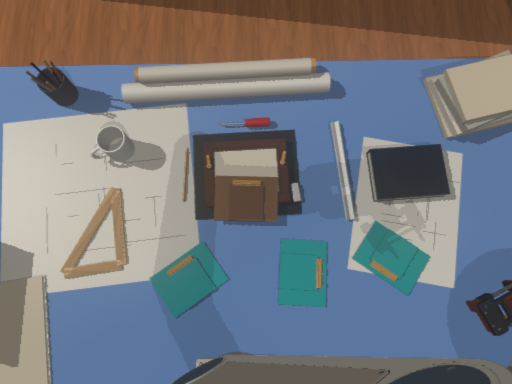

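View pics/scene0.png

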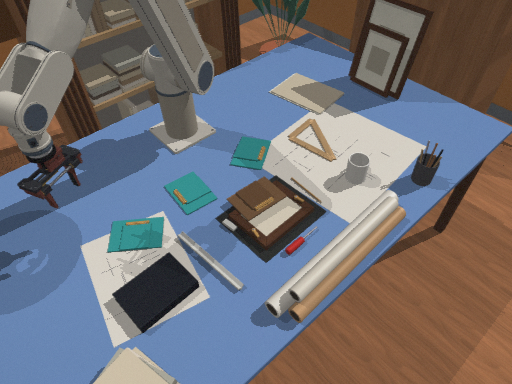

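The top view shows the mat at about (195-300, 132-218), with the brown backing at about (214-279, 150-221) overhanging towards the robot. The buttons are near (209,161) and (283,157). I'll zoom in next.

```bash
cat > h.py <<'E'
import numpy as np, cv2
from workcell import readout, vision
def ray(n,uv,z):
    c=vision.camera_params(n); K=np.array([[c['fx'],0,c['cx']],[0,c['fy'],c['cy']],[0,0,1]])
    R=cv2.Rodrigues(c['rvec'])[0]; o=-R.T@c['tvec']; d=R.T@np.linalg.solve(K,[uv[0],uv[1],1])
    return o+d*(z-o[2])/d[2]
def proj(n,P):
    c=vision.camera_params(n); K=np.array([[c['fx'],0,c['cx']],[0,c['fy'],c['cy']],[0,0,1]])
    return cv2.projectPoints(np.array(P,float).reshape(-1,1,3),c['rvec'],c['tvec'],K,None)[0][:,0]
def crop(name,u0,v0,w,h,s,out):
    im=vision.get_image(name)[v0:v0+h,u0:u0+w,::-1]
    cv2.imwrite(out,cv2.resize(im,None,fx=s,fy=s,interpolation=cv2.INTER_CUBIC))
E
python3 - <<'E'
from h import *
crop("top",185,122,126,106,5.5,"pics/c1.png")
E
```

```text
(no output)
```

View pics/c1.png

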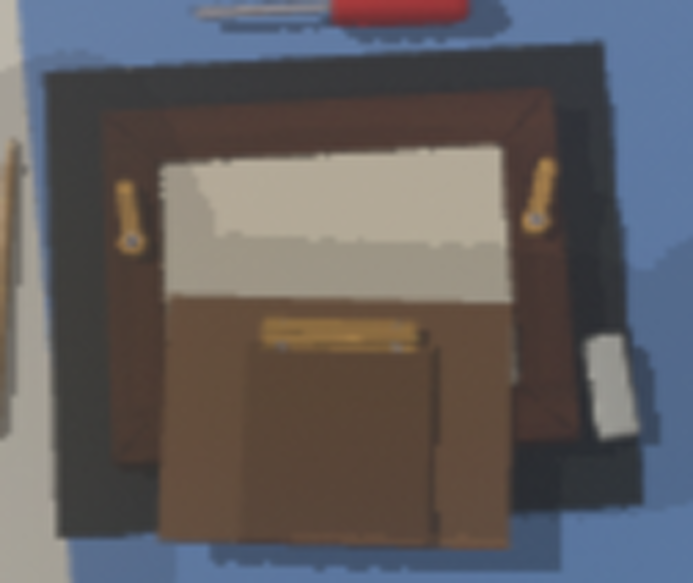

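```bash
python3 - <<'E'
from h import *
np.set_printoptions(precision=1,suppress=True)
def w(pts,z): 
    return np.array([ray("top",(185+(p[0]+.5)/5.5-.5,122+(p[1]+.5)/5.5-.5),z) for p in pts])
for k,(p,z) in dict(mat=([(45,73),(603,42),(642,504),(58,538)],3),frame=([(103,112),(553,90),(578,438),(115,462)],25),pocket=([(160,163),(502,146)],25),screws=([(132,241),(537,218)],34),tips=([(124,183),(547,160)],34),board=([(168,296),(514,303),(510,549),(160,541)],30)).items():
    q=w(p,z); print(k,q[:,:2].tolist().__repr__() if 0 else q[:,:2],q.mean(0))
E
```

```text
mat [[ 742.5  124. ]
 [ 754.  -183.8]
 [ 495.8 -191.8]
 [ 484.7  114.8]] [619.3 -34.2   3. ]
frame [[ 711.3   89.5]
 [ 718.5 -152.5]
 [ 527.7 -157.3]
 [ 520.4   82.7]] [619.5 -34.4  25. ]
pocket [[ 681.9   59. ]
 [ 687.5 -123.9]] [684.7 -32.4  25. ]
screws [[ 636.4   73. ]
 [ 644.2 -140.1]] [640.3 -33.5  34. ]
tips [[ 668.3   77.3]
 [ 676.1 -146.7]] [672.2 -34.7  34. ]
board [[ 607.2   54.6]
 [ 599.4 -126.5]
 [ 469.9 -119.4]
 [ 478.1   59.1]] [538.6 -33.1  30. ]
```

The frame centre is near (619.7, -34.3), with yaw about +0.034. The board centre is near (538.6, -33.1), with yaw about -0.043. So the board sits about 4 mm left of the frame axis, and the frame's x offset on the mat is about 0. I'll go in behind the near edge with the open fingers square to the frame.

Call:
servo_tool(
  plan=[
    [[-1,0.3,0.87,-0.28,0,0,-0.31],[-1,0.3,0.87,-0.28,0,0,-0.31],[-1,0.3,0.87,-0.28,0,0,-0.31],[-1,0.3,0.87,-0.28,0,0,-0.31],[-1,0.3,0.87,-0.28,0,0,-0.31]],
  ],
)

```text
t: 0.57
ee_pos: [327.3, -389.3, 246.1]
orientation: [-3.105, -0.477, -0.0]
ft_force: [1.6, -1.2, -0.1]
width: 87.5
grasp_force: 0.0
```

Call:
servo_tool(
  plan=[
    [[-1,0.3,0.87,-0.28,0,0,-0.31],[-1,0.3,0.87,-0.28,0,0,-0.31],[-1,0.3,0.87,-0.28,0,0,-0.31],[-1,0.3,0.87,-0.28,0,0,-0.31],[-1,0.3,0.87,-0.28,0,0,-0.31]],
  ],
)

```text
t: 0.98
ee_pos: [387.4, -215.3, 190.3]
orientation: [3.13, 0.266, 0.0]
ft_force: [1.4, -1.3, 0.6]
width: 87.3
grasp_force: 0.0
```

Call:
servo_tool(
  plan=[
    [[-1,0.3,0.87,-0.28,0,0,-0.31],[-1,0.3,0.87,-0.28,0,0,-0.31],[-1,0.3,0.87,-0.28,0,0,-0.31],[-1,0.3,0.87,-0.28,0,0,-0.31],[-1,0.25,0.87,-0.28,0,0,-0.31]],
  ],
)

```text
t: 1.4
ee_pos: [445.9, -41.2, 134.2]
orientation: [3.141, 0.054, 0.001]
ft_force: [-0.2, 0.2, -0.7]
width: 87.9
grasp_force: 0.0
```

Call:
servo_tool(
  plan=[
    [[-1,0,0,0,0,0,0],[-1,0,0,0,0,0,0],[-1,0,0,0,0,0,0]],
  ],
)

```text
t: 1.65
ee_pos: [445.1, -43.0, 134.6]
orientation: [3.141, 0.059, -0.001]
ft_force: [0.2, -0.4, -0.4]
width: 87.9
grasp_force: 0.0
```

Call:
servo_tool(
  plan=[
    [[-1,0,0.08,-0.3,0,0,0],[-1,0,0,-0.3,0,0,0],[-1,0,0,-0.09,0,0,0],[-1,0,0,0,0,0,0]],
  ],
)

```text
t: 1.98
ee_pos: [444.6, -40.9, 106.8]
orientation: [-3.141, -0.053, 0.002]
ft_force: [0.4, -0.1, -0.1]
width: 88.1
grasp_force: 0.0
```

Call:
servo_tool(
  plan=[
    [[-1,0.1,0.003,0,0,0,0],[-1,0.1,0.003,0,0,0,0],[-1,0.1,0.003,0,0,0,0],[-1,0.07,0.003,0,0,0,0],[-1,0.07,0.003,0,0,0,0]],
  ],
)

```text
t: 2.4
ee_pos: [463.2, -39.3, 107.4]
orientation: [3.141, 0.056, 0.0]
ft_force: [-2.4, -0.3, 0.4]
width: 87.6
grasp_force: 0.7
```

Call:
servo_tool(
  plan=[
    [[-1,0.06,0.003,0,0,0,0],[-1,0.06,0.003,0,0,0,0],[-1,0.06,0.003,0,0,0,0],[-1,0.06,0.003,0,0,0,0],[-1,0.0,0.0,0,0,0,0]],
  ],
)

```text
t: 2.82
ee_pos: [472.9, -38.6, 107.1]
orientation: [-3.141, -0.057, -0.0]
ft_force: [0.9, 0.4, 0.2]
width: 88.1
grasp_force: 0.0
```

```bash
python3 - <<'E'
from h import *
crop("top",185,122,126,106,5.5,"pics/c2.png")
o=readout.get_obs();print(o['ee_pos'],o['ft_force'])
E
```

```text
[472.88662688 -38.6142326  107.0930773 ] [-0.32144689 -0.35801455  0.21451787]
```

View pics/c2.png

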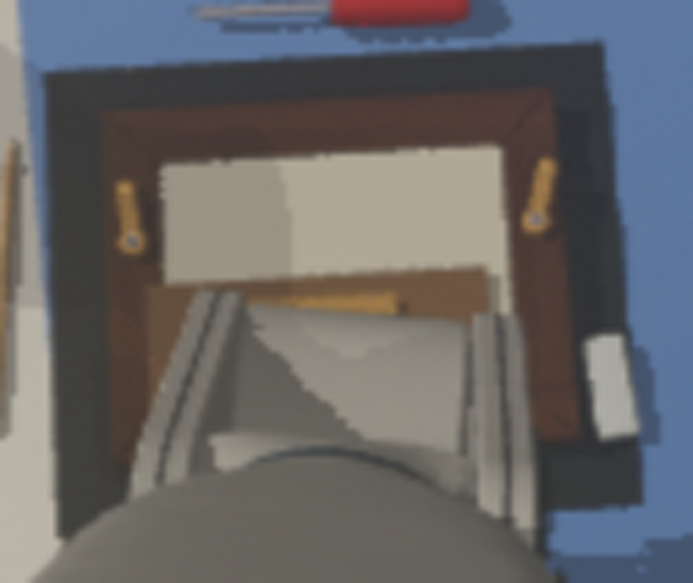

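The board is now square to the frame but sits left, with its far corners at about (149,287) and (488,267) in the crop. I'll compute the offset from those.

```bash
cat >> h.py <<'E'
FC=np.array([619.7,-34.3]); FY=0.034
def w(p,z): return ray("top",(185+(p[0]+.5)/5.5-.5,122+(p[1]+.5)/5.5-.5),z)[:2]
def fr(P): 
    d=np.asarray(P)[:2]-FC; c,s=np.cos(FY),np.sin(FY); return np.array([c*d[0]+s*d[1],-s*d[0]+c*d[1]])
def wo(f): c,s=np.cos(FY),np.sin(FY); return FC+np.array([c*f[0]-s*f[1],s*f[0]+c*f[1]])
E
python3 - <<'E'
from h import *
for p,z in (((149,287),30),((488,267),30),((161,163),25),((502,146),25)): print(w(p,z),fr(w(p,z)))
for f in ((-66,130),(-66,112),(-70,112),(0,0)):print(f,wo(f))
E
```

```text
[612.2661612   64.51162876] [-4.07059432 99.00722296]
[ 619.19376967 -113.5713375 ] [ -3.20064398 -79.20831456]
[681.91768956  58.49635455] [65.33619941 90.62772952]
[ 687.46860275 -123.86731998] [ 64.68473409 -91.81924365]
(-66, 130) [549.31899586  93.38129956]
(-66, 112) [549.93087796  75.39170256]
(-70, 112) [545.93318973  75.25572876]
(0, 0) [619.7 -34.3]
```

Call:
servo_tool(
  plan=[
    [[-1,-0.3,-0.01,0,0,0,0],[-1,0,0,0.8,0,0,0],[1,0.4,0.65,0,0,0,0],[1,0.4,0.65,0,0,0,0],[1,0.4,0.65,0,0,0,0]],
  ],
)

```text
t: 3.28
ee_pos: [509.6, 39.6, 139.9]
orientation: [-3.141, -0.054, -0.004]
ft_force: [0.5, -1.0, 0.3]
width: 71.5
grasp_force: 0.0
```

Call:
servo_tool(
  plan=[
    [[1,0.4,0.65,0,0,0,0],[1,0.45,0.66,0,0,0,0],[1,0,0,0,0,0,0],[1,0,0,0,0,0,0],[1,0,0,0,0,0,0]],
  ],
)

```text
t: 3.7
ee_pos: [541.8, 91.2, 138.8]
orientation: [3.141, 0.057, -0.001]
ft_force: [-0.1, 0.5, 0.5]
width: 38.1
grasp_force: 0.0
```

Call:
servo_tool(
  plan=[
    [[1,0,0,0,0,0,0],[1,0,0,0,0,0,0],[1,0,0,0,0,0,0],[1,0,0,0,0,0,0],[1,0.04,0,0,0,0,0]],
  ],
)

```text
t: 4.12
ee_pos: [543.7, 90.8, 139.1]
orientation: [3.141, 0.055, -0.001]
ft_force: [0.2, -0.3, -0.3]
width: 4.5
grasp_force: 0.0
```

Call:
servo_tool(
  plan=[
    [[1,0,0,-0.3,0,0,0],[1,0,0,-0.3,0,0,0],[1,0,0,-0.2,0,0,0],[1,0,0,0,0,0,0]],
  ],
)

```text
t: 4.45
ee_pos: [543.4, 91.1, 105.1]
orientation: [3.141, 0.057, -0.003]
ft_force: [0.9, 0.6, 0.8]
width: 0.6
grasp_force: 0.1
```

Call:
servo_tool(
  plan=[
    [[1,0,-0.1,0,0,0,0],[1,0,-0.1,0,0,0,0],[1,0,-0.06,0,0,0,0],[1,0,-0.05,0,0,0,0],[1,0,-0.05,0,0,0,0]],
  ],
)

```text
t: 4.87
ee_pos: [544.0, 76.5, 107.0]
orientation: [-3.141, -0.056, 0.0]
ft_force: [0.0, 0.2, 0.5]
width: 0.5
grasp_force: 0.0
```

Call:
servo_tool(
  plan=[
    [[1,0,-0.05,0,0,0,0],[1,0,-0.05,0,0,0,0],[1,0,-0.05,0,0,0,0]],
  ],
)

```text
t: 5.12
ee_pos: [544.1, 70.8, 107.2]
orientation: [-3.141, -0.056, -0.0]
ft_force: [-0.1, 1.6, -1.2]
width: 0.2
grasp_force: 0.4
```

Call:
servo_tool(
  plan=[
    [[1,0,-0.04,0,0,0,0],[1,0,-0.03,0,0,0,0],[1,0,-0.02,0,0,0,0],[1,0,0,0,0,0,0]],
  ],
)

```text
t: 5.45
ee_pos: [544.1, 67.2, 107.1]
orientation: [-3.141, -0.056, -0.0]
ft_force: [-0.1, 0.6, 1.4]
width: 0.3
grasp_force: 0.2
```

```bash
python3 - <<'E'
from h import *
crop("top",185,122,126,106,5.5,"pics/c3.png")
o=readout.get_obs();print(o['ee_pos'],fr(o['ee_pos']),o['ft_force'])
E
```

```text
[544.1081513   67.24958474 107.12581129] [-72.09614012 104.06052244] [-0.36989388 -0.01947636  0.70367564]
```

View pics/c3.png

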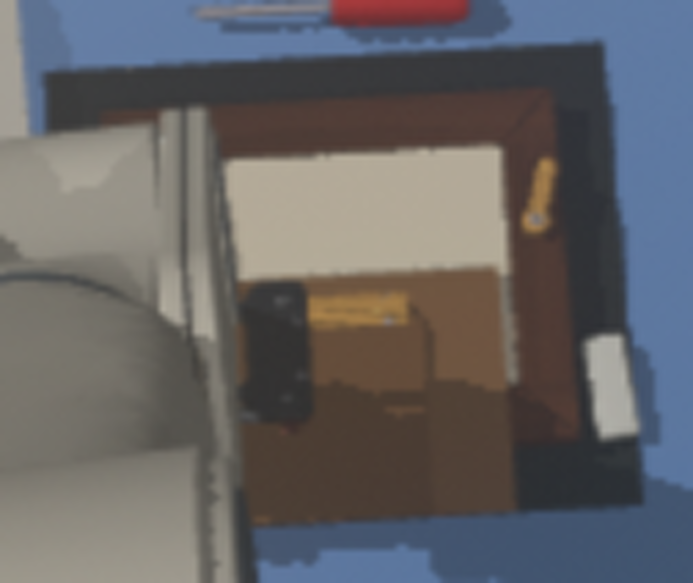

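The board's right corners are now at about (498,267) and (516,510), with a thin sliver of pocket floor still visible on the right.

```bash
python3 - <<'E'
from h import *
for p in ((498.5,266.5),(516,511),(240,278),(505,380)): print(fr(w(p,30)))
# pocket wall right edge top, seen points
for p in ((502,146),(518,380)): print('pk',fr(w(p,25)))
E
```

```text
[ -3.23855086 -84.74048271]
[-133.237188    -84.42473127]
[-1.86779951 51.18306677]
[-64.37546037 -83.7495724 ]
pk [ 64.68473409 -91.81924365]
pk [-63.6802915  -90.95664648]
```

Call:
servo_tool(
  plan=[
    [[1,0,-0.04,0,0,0,0],[1,0,-0.04,0,0,0,0],[1,0,-0.03,0,0,0,0],[1,0,-0.01,0,0,0,0],[1,0,0,0,0,0,0]],
  ],
)

```text
t: 5.92
ee_pos: [544.0, 62.4, 107.1]
orientation: [3.141, 0.056, -0.0]
ft_force: [0.6, 1.0, -0.2]
width: 0.7
grasp_force: 0.5
```

```bash
python3 - <<'E'
from h import *
crop("top",255,160,35,60,10,"pics/c4.png")
o=readout.get_obs();print(o['ee_pos'],fr(o['ee_pos']),o['ft_force'])
E
```

```text
[544.04481207  62.40611007 107.0765554 ] [-72.32408916  99.22200015] [0.3174184  0.99350428 0.92003108]
```

View pics/c4.png

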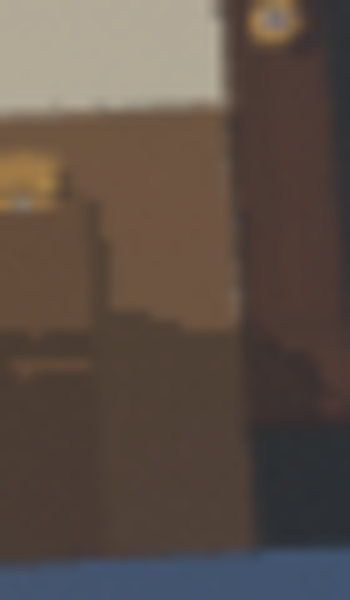

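The board's right edge now lines up closely with the pocket's right wall (far corner at crop (229,108), near corner at (254,552)). I'll retreat, then push forward with two fingers.

```bash
python3 - <<'E'
from h import *
for p in ((277.45,170.3),(279.95,214.75)): print(fr(ray("top",p,30)[:2]))
for p in ((276.7,165.),): print('pk',fr(ray("top",p,25)[:2]))
print(wo((-160,-0.4)))
E
```

```text
[ -4.35988642 -91.10412804]
[-134.19275731  -88.70833391]
pk [ 13.08376216 -90.5504721 ]
[459.80606847 -40.13872078]
```

Call:
servo_tool(
  plan=[
    [[1,0,0.4,0,0,0,0],[1,0,0,0.8,0,0,0],[-1,-0.5,-0.6,0,0,0,0],[-1,-0.5,-0.6,0,0,0,0],[-1,-0.5,-0.6,0,0,0,0]],
  ],
)

```text
t: 6.38
ee_pos: [483.5, 6.1, 139.5]
orientation: [3.141, 0.059, 0.002]
ft_force: [0.3, 0.0, 0.4]
width: 17.0
grasp_force: 0.0
```

Call:
servo_tool(
  plan=[
    [[-1,-0.5,-0.6,0,0,0,0],[-1,-0.22,-0.6,0,0,0,0],[-1,0,0,0,0,0,0],[-1,0,0,0,0,0,0],[-1,0,0,0,0,0,0]],
  ],
)

```text
t: 6.8
ee_pos: [455.8, -41.5, 139.2]
orientation: [3.141, 0.056, 0.001]
ft_force: [-0.2, 0.3, 0.7]
width: 50.4
grasp_force: 0.0
```

Call:
servo_tool(
  plan=[
    [[-1,0,0.03,0,0,0,0],[-1,0,0,0,0,0,0],[-1,0,0,0,0,0,0],[-1,0,0,-0.4,0,0,0],[-1,0,0,-0.4,0,0,0]],
  ],
)

```text
t: 7.22
ee_pos: [456.3, -39.8, 107.4]
orientation: [3.141, 0.058, 0.004]
ft_force: [0.3, 0.1, 1.0]
width: 83.5
grasp_force: 0.0
```

Call:
servo_tool(
  plan=[
    [[-1,0.12,0.004,0,0,0,0],[-1,0.12,0.004,0,0,0,0],[-1,0.08,0.003,0,0,0,0],[-1,0.08,0.003,0,0,0,0],[-1,0.06,0.002,0,0,0,0]],
  ],
)

```text
t: 7.63
ee_pos: [474.4, -39.6, 107.7]
orientation: [3.141, 0.057, 0.001]
ft_force: [-1.8, -0.0, 1.7]
width: 87.5
grasp_force: 1.0
```

Call:
servo_tool(
  plan=[
    [[-1,0.06,0.002,0,0,0,0],[-1,0.0,0.0,0,0,0,0]],
  ],
)

```text
t: 7.8
ee_pos: [476.5, -39.6, 107.5]
orientation: [3.141, 0.057, 0.001]
ft_force: [0.2, 0.1, -0.2]
width: 87.8
grasp_force: 0.0
```

```bash
python3 - <<'E'
from h import *
crop("top",195,140,95,75,8,"pics/c5.png")
o=readout.get_obs();print(o['ee_pos'],fr(o['ee_pos']),o['ft_force'])
E
```

```text
[476.44150172 -39.61312954 107.38596453] [-143.35631444   -0.44020829] [0.22835347 0.19940992 0.18731978]
```

View pics/c5.png

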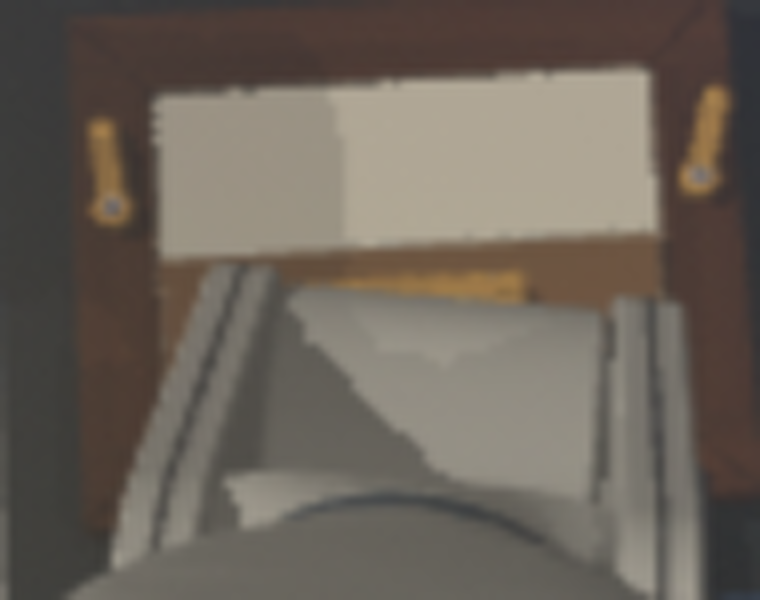

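The board is square. Its far corners are at (163,261) and (661,235), and the pocket edges at those rows are at about (158,258) and (659,232). A thin sliver of floor is visible on the left.

```bash
python3 - <<'E'
from h import *
g=lambda p:(195+(p[0]+.5)/8-.5,140+(p[1]+.5)/8-.5)
for p in ((163,261),(661,235)): print(fr(ray("top",g(p),30)[:2]))
for p in ((158,255),(155,97),(660,232),(651,70)): print('pk',fr(ray("top",g(p),25)[:2]))
E
```

```text
[ 0.13063602 89.46576796]
[ -0.2424049  -90.64240961]
pk [ 3.86255522 91.57121357]
pk [63.90941321 90.46309646]
pk [  2.28407486 -90.82529096]
pk [ 64.12970538 -91.99728501]
```

Call:
servo_tool(
  plan=[
    [[-1,0.03,0.011,0,0,0,0],[-1,0.03,0.011,0,0,0,0],[-1,0.04,0.004,0,0,0,0],[-1,0.06,0.002,0,0,0,0],[-1,0.06,0.002,0,0,0,0]],
  ],
)

```text
t: 8.27
ee_pos: [484.7, -38.3, 107.0]
orientation: [-3.141, -0.057, 0.001]
ft_force: [-1.7, 0.3, 0.6]
width: 88.1
grasp_force: 0.7
```

Call:
servo_tool(
  plan=[
    [[-1,0.06,0.002,0,0,0,0],[-1,0.06,0.002,0,0,0,0],[-1,0.06,0.002,0,0,0,0],[-1,0.06,0.002,0,0,0,0],[-1,0.06,0.002,0,0,0,0]],
  ],
)

```text
t: 8.68
ee_pos: [497.1, -38.0, 107.0]
orientation: [-3.141, -0.057, 0.0]
ft_force: [-2.4, 0.6, 1.1]
width: 88.1
grasp_force: 0.9
```

Call:
servo_tool(
  plan=[
    [[-1,0.06,0.002,0,0,0,0],[-1,0.06,0.002,0,0,0,0],[-1,0.06,0.002,0,0,0,0],[-1,0.06,0.002,0,0,0,0],[-1,0.06,0.002,0,0,0,0]],
  ],
)

```text
t: 9.1
ee_pos: [508.9, -37.6, 107.1]
orientation: [-3.141, -0.057, 0.0]
ft_force: [-2.9, -0.2, 2.9]
width: 87.9
grasp_force: 1.3
```

```bash
python3 - <<'E'
from h import *
crop("top",195,140,95,75,8,"pics/c6.png")
o=readout.get_obs();print(o['ee_pos'],fr(o['ee_pos']),o['ft_force'])
E
```

```text
[509.5607055  -37.57752768 107.17004358] [-110.18705459    0.46838112] [-0.96686642 -0.88453045  2.9354175 ]
```

View pics/c6.png

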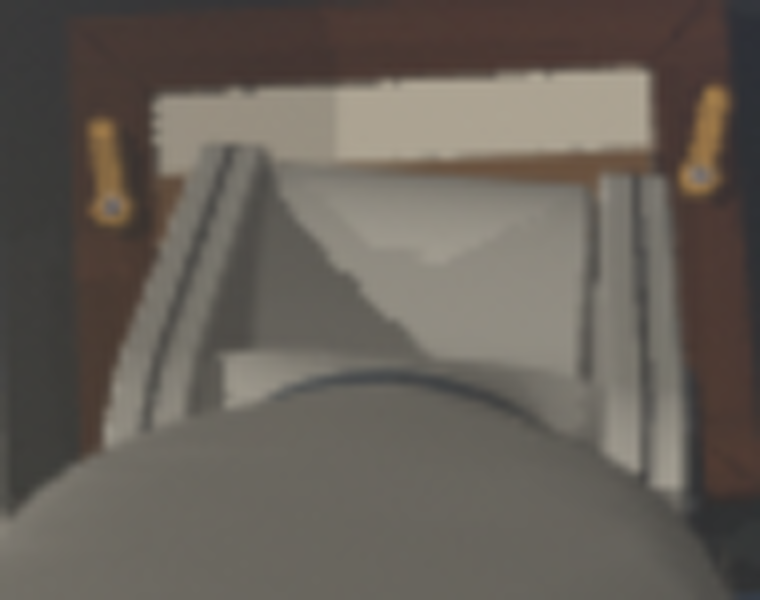

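Call:
servo_tool(
  plan=[
    [[-1,0.06,0.002,0,0,0,0],[-1,0.06,0.002,0,0,0,0],[-1,0.06,0.002,0,0,0,0],[-1,0.06,0.002,0,0,0,0],[-1,0.06,0.002,0,0,0,0]],
  ],
)

```text
t: 9.57
ee_pos: [521.4, -37.2, 107.1]
orientation: [3.141, 0.057, 0.001]
ft_force: [-0.5, -1.1, -0.5]
width: 87.9
grasp_force: 0.4
```

Call:
servo_tool(
  plan=[
    [[-1,0.05,0.002,0,0,0,0],[-1,0.05,0.002,0,0,0,0],[-1,0.05,0.002,0,0,0,0],[-1,0.05,0.002,0,0,0,0],[-1,0.05,0.002,0,0,0,0]],
  ],
)

```text
t: 9.98
ee_pos: [531.0, -36.7, 107.1]
orientation: [-3.141, -0.057, -0.0]
ft_force: [-1.2, 0.2, -0.2]
width: 87.3
grasp_force: 0.4
```

Call:
servo_tool(
  plan=[
    [[-1,0.04,0.001,0,0,0,0],[-1,0.04,0.001,0,0,0,0]],
  ],
)

```text
t: 10.15
ee_pos: [534.2, -36.7, 107.1]
orientation: [-3.141, -0.057, -0.0]
ft_force: [-1.0, 0.1, 0.2]
width: 87.9
grasp_force: 0.4
```

Call:
servo_tool(
  plan=[
    [[-1,0.03,0.001,0,0,0,0],[-1,0.03,0.001,0,0,0,0]],
  ],
)

```text
t: 10.32
ee_pos: [536.6, -36.6, 107.1]
orientation: [-3.141, -0.057, -0.0]
ft_force: [0.0, -0.3, -0.3]
width: 87.8
grasp_force: 0.4
```

Call:
servo_tool(
  plan=[
    [[-1,0.03,0.001,0,0,0,0],[-1,0.03,0.001,0,0,0,0]],
  ],
)

```text
t: 10.48
ee_pos: [538.9, -36.5, 107.1]
orientation: [-3.141, -0.057, 0.0]
ft_force: [-0.2, 1.3, -0.9]
width: 87.9
grasp_force: 0.4
```

Call:
servo_tool(
  plan=[
    [[-1,0.02,0.001,0,0,0,0],[-1,0.02,0.0,0,0,0,0]],
  ],
)

```text
t: 10.65
ee_pos: [540.5, -36.5, 107.1]
orientation: [-3.141, -0.057, -0.0]
ft_force: [-0.8, -0.6, -0.3]
width: 87.8
grasp_force: 0.3
```

Call:
servo_tool(
  plan=[
    [[-1,0.02,0.001,0,0,0,0],[-1,0.02,0.0,0,0,0,0]],
  ],
)

```text
t: 10.82
ee_pos: [542.0, -36.4, 107.1]
orientation: [-3.141, -0.057, 0.0]
ft_force: [-1.4, -0.8, -0.4]
width: 87.8
grasp_force: 0.5
```

Call:
servo_tool(
  plan=[
    [[-1,0.02,0.001,0,0,0,0],[-1,0.0,0.0,0,0,0,0]],
  ],
)

```text
t: 10.98
ee_pos: [542.4, -36.4, 107.0]
orientation: [-3.141, -0.057, 0.002]
ft_force: [-2.7, -0.3, 1.1]
width: 87.7
grasp_force: 1.5
```

```bash
python3 - <<'E'
from h import *
crop("top",195,140,95,75,8,"pics/c7.png")
o=readout.get_obs();print(o['ee_pos'],fr(o['ee_pos']),o['ft_force'],o['grasp_force'])
im=cv2.imread("pics/c7.png")
# far-edge gap: column profile brightness across far wall at several columns
for u in (320,400,480,560,620): print(u,im[50:170:4,u].sum(1).tolist())
E
```

```text
[542.44045525 -36.42604848 107.03592218] [-77.28716476   0.50149871] [-2.82201144 -0.05655884  1.28805458] 1.5287855244241655
320 [353, 374, 382, 393, 399, 406, 409, 415, 420, 426, 429, 433, 437, 434, 426, 423, 423, 397, 363, 361, 385, 358, 304, 271, 271, 270, 271, 273, 275, 275]
400 [315, 357, 364, 378, 385, 395, 402, 408, 411, 417, 423, 429, 431, 437, 440, 444, 448, 451, 452, 453, 455, 456, 456, 440, 420, 407, 408, 408, 408, 408]
480 [248, 298, 333, 362, 370, 383, 389, 399, 405, 413, 417, 423, 425, 431, 434, 439, 443, 446, 447, 441, 433, 421, 414, 409, 409, 408, 407, 406, 407, 408]
560 [193, 246, 306, 347, 352, 364, 370, 383, 393, 396, 388, 387, 389, 392, 392, 395, 396, 398, 399, 402, 403, 406, 409, 409, 407, 408, 409, 410, 410, 410]
620 [251, 278, 291, 300, 298, 298, 297, 297, 296, 296, 296, 296, 297, 309, 327, 337, 334, 334, 334, 333, 332, 332, 333, 333, 334, 335, 336, 338, 338, 338]
```

Call:
servo_tool(
  plan=[
    [[-1,0.01,0,0,0,0,0],[-1,0.0,0.0,0,0,0,0]],
  ],
)

```text
t: 11.2
ee_pos: [542.5, -36.4, 107.0]
orientation: [-3.141, -0.057, 0.003]
ft_force: [-5.0, -1.0, 3.5]
width: 87.9
grasp_force: 2.6
```

Call:
servo_tool(
  plan=[
    [[-1,0.01,0,0,0,0,0],[-1,0.0,0.0,0,0,0,0]],
  ],
)

```text
t: 11.37
ee_pos: [542.6, -36.4, 107.0]
orientation: [-3.141, -0.057, 0.004]
ft_force: [-6.2, -1.3, 3.5]
width: 88.1
grasp_force: 3.1
```

The board is against something solid. I'll back off, clear the view and look.

Call:
servo_tool(
  plan=[
    [[-1,-0.3,-0.01,0,0,0,0],[-1,-0.6,0,0.8,0,0,0],[-1,-0.95,0,0.2,0,0,0],[-1,-0.95,0,0,0,0,0],[-1,-0.95,0,0,0,0,0]],
  ],
)

```text
t: 11.78
ee_pos: [393.7, -36.9, 147.9]
orientation: [3.141, 0.057, 0.007]
ft_force: [-0.6, -0.1, 0.6]
width: 87.6
grasp_force: 0.0
```

```bash
python3 - <<'E'
from h import *
a=vision.get_image("top")[138:214,195:292,::-1]; b=vision.get_image("scene")[170:260,210:335,::-1]
a=cv2.resize(a,None,fx=8,fy=8,interpolation=cv2.INTER_CUBIC)
cv2.imwrite("pics/a8.png",a); cv2.imwrite("pics/b8.png",cv2.resize(b,None,fx=6,fy=6,interpolation=cv2.INTER_CUBIC))
E
```

```text
(no output)
```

View pics/a8.png

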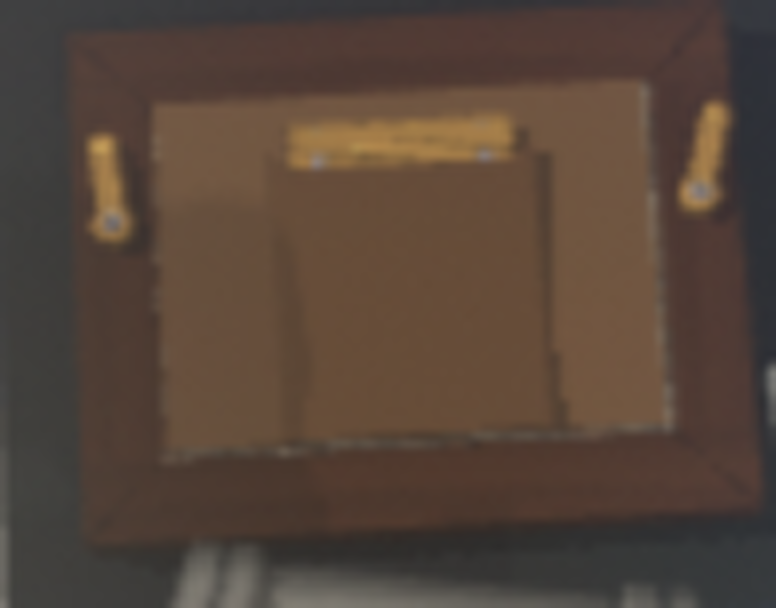

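The board is seated, with a thin pale gap at the near edge and both sides. Next is the left button, pushed with the closed fingers from outside inward.

Call:
servo_tool(
  plan=[
    [[1,0.83,0.45,0,0,0,0],[1,0.84,0.45,0,0,0,0],[1,0.84,0.45,0,0,0,0],[1,0.84,0.45,0,0,0,0],[1,0.84,0.45,0,0,0,0]],
  ],
)

```text
t: 12.3
ee_pos: [564.3, 54.5, 147.6]
orientation: [-3.141, -0.057, -0.005]
ft_force: [0.7, -0.5, 0.5]
width: 58.1
grasp_force: 0.0
```

Call:
servo_tool(
  plan=[
    [[1,0.84,0.45,0,0,0,0],[1,0.84,0.45,0,0,0,0],[1,0.84,0.45,0,0,0,0],[1,0,0,0,0,0,0],[1,0,0,0,0,0,0]],
  ],
)

```text
t: 12.72
ee_pos: [664.4, 108.5, 147.0]
orientation: [-3.141, -0.059, -0.005]
ft_force: [-0.2, 0.8, -0.5]
width: 24.6
grasp_force: 0.0
```

Call:
servo_tool(
  plan=[
    [[1,0,0,0,0,0,0],[1,0,0,0,0,0,0],[1,0,0,0,0,0,0]],
  ],
)

```text
t: 12.97
ee_pos: [661.1, 106.5, 147.0]
orientation: [3.141, 0.055, -0.001]
ft_force: [0.2, 0.0, -0.2]
width: 4.7
grasp_force: 0.0
```

Call:
servo_tool(
  plan=[
    [[1,0,0,-0.4,0,0,0],[1,0,0,-0.4,0,0,0],[1,0,0,-0.12,0,0,0],[1,0,0,0,0,0,0]],
  ],
)

```text
t: 13.3
ee_pos: [660.7, 106.6, 109.0]
orientation: [3.141, 0.056, -0.005]
ft_force: [-0.3, -0.2, -0.2]
width: -0.0
grasp_force: 0.0
```

Call:
servo_tool(
  plan=[
    [[1,0,-0.15,0,0,0,0],[1,0,-0.12,0,0,0,0],[1,0,-0.1,0,0,0,0],[1,0,-0.1,0,0,0,0],[1,0,-0.1,0,0,0,0]],
  ],
)

```text
t: 13.72
ee_pos: [663.1, 84.4, 111.3]
orientation: [-3.14, -0.056, -0.005]
ft_force: [4.3, 4.3, -0.1]
width: 0.3
grasp_force: 2.1
```

Call:
servo_tool(
  plan=[
    [[1,0,-0.1,0,0,0,0],[1,0,-0.1,0,0,0,0],[1,0,-0.08,0,0,0,0]],
  ],
)

```text
t: 13.97
ee_pos: [662.2, 73.1, 110.7]
orientation: [-3.141, -0.056, -0.001]
ft_force: [-0.9, 3.9, 0.3]
width: 0.6
grasp_force: 1.7
```

Call:
servo_tool(
  plan=[
    [[1,-0.02,-0.09,0,0,0,0],[1,-0.02,-0.09,0,0,0,0],[1,-0.03,-0.09,0,0,0,0],[1,-0.03,-0.08,0,0,0,0]],
  ],
)

```text
t: 14.3
ee_pos: [657.9, 58.7, 110.2]
orientation: [3.141, 0.057, 0.0]
ft_force: [1.9, 4.2, 0.1]
width: 0.2
grasp_force: 1.2
```

Call:
servo_tool(
  plan=[
    [[1,-0.05,-0.06,0,0,0,0],[1,-0.05,-0.06,0,0,0,0],[1,-0.05,-0.05,0,0,0,0],[1,0,0,0,0,0,0]],
  ],
)

```text
t: 14.63
ee_pos: [651.6, 51.7, 110.3]
orientation: [3.141, 0.056, -0.001]
ft_force: [1.1, -0.3, 0.4]
width: 0.2
grasp_force: 0.3
```

Call:
servo_tool(
  plan=[
    [[1,0.2,0,0.05,0,0,0],[1,0.1,0,0.9,0,0,0],[1,0.03,-0.93,0,0,0,0],[1,0.03,-0.93,0,0,0,0],[1,0.03,-0.93,0,0,0,0]],
  ],
)

```text
t: 15.05
ee_pos: [668.2, -60.0, 149.1]
orientation: [3.14, 0.06, 0.001]
ft_force: [0.6, 0.1, 0.4]
width: 0.7
grasp_force: 0.0
```

Call:
servo_tool(
  plan=[
    [[1,0.03,-0.93,0,0,0,0],[1,0.03,-0.93,0,0,0,0],[1,0.05,-0.93,0,0,0,0],[1,0,0,0,0,0,0],[1,0,0,0,0,0,0]],
  ],
)

```text
t: 15.47
ee_pos: [672.0, -173.2, 148.2]
orientation: [3.141, 0.051, -0.001]
ft_force: [-0.0, -0.3, -0.2]
width: 0.6
grasp_force: 0.0
```

Call:
servo_tool(
  plan=[
    [[1,0,0,-0.4,0,0,0],[1,0,0,-0.4,0,0,0],[1,0,0,-0.15,0,0,0],[1,0,0,0,0,0,0],[1,0,0,0,0,0,0]],
  ],
)

```text
t: 15.88
ee_pos: [671.5, -169.5, 108.8]
orientation: [-3.14, -0.059, 0.004]
ft_force: [-0.6, 0.3, -0.2]
width: 0.4
grasp_force: 0.0
```

Call:
servo_tool(
  plan=[
    [[1,0,0.1,0.01,0,0,0],[1,0,0.1,0,0,0,0],[1,0,0.1,0,0,0,0],[1,0,0.1,0,0,0,0],[1,0,0.1,0,0,0,0]],
  ],
)

```text
t: 16.3
ee_pos: [673.1, -150.9, 111.7]
orientation: [3.14, 0.057, 0.005]
ft_force: [2.6, -4.1, 0.5]
width: 0.6
grasp_force: 1.9
```

Call:
servo_tool(
  plan=[
    [[1,0,0.1,0,0,0,0],[1,0,0.1,0,0,0,0],[1,0,0.1,0,0,0,0]],
  ],
)

```text
t: 16.55
ee_pos: [672.2, -138.7, 111.2]
orientation: [3.141, 0.057, 0.001]
ft_force: [-0.5, -4.3, 2.1]
width: 0.3
grasp_force: 2.1
```

Call:
servo_tool(
  plan=[
    [[1,-0.04,0.09,0,0,0,0],[1,-0.05,0.09,0,0,0,0],[1,-0.05,0.09,-0.01,0,0,0],[1,-0.05,0.08,-0.01,0,0,0]],
  ],
)

```text
t: 16.88
ee_pos: [664.1, -124.3, 109.7]
orientation: [-3.141, -0.056, 0.0]
ft_force: [1.1, -3.3, -0.0]
width: 0.0
grasp_force: 1.3
```

Call:
servo_tool(
  plan=[
    [[1,-0.06,0.06,0,0,0,0],[1,-0.06,0.06,0,0,0,0],[1,-0.05,0.05,0,0,0,0],[1,0,0,0,0,0,0]],
  ],
)

```text
t: 17.22
ee_pos: [657.0, -117.3, 109.7]
orientation: [-3.14, -0.057, 0.002]
ft_force: [0.2, -0.8, 0.5]
width: 0.3
grasp_force: 0.2
```

Call:
servo_tool(
  plan=[
    [[1,0.2,0,0.05,0,0,0],[1,0.1,0,0.9,0,0,0],[1,0,-0.9,0.4,0,0,0],[1,0,-0.9,0.4,0,0,0],[1,0,-0.9,0.4,0,0,0]],
  ],
)

```text
t: 17.63
ee_pos: [670.0, -226.4, 196.9]
orientation: [-3.14, -0.059, 0.001]
ft_force: [0.4, 0.0, -0.2]
width: 0.4
grasp_force: 0.0
```

Call:
servo_tool(
  plan=[
    [[1,0,-0.9,0.4,0,0,0],[1,0,-0.9,0.4,0,0,0],[1,-0.2,-0.9,0,0,0,0],[1,0,0,0,0,0,0],[1,0,0,0,0,0,0]],
  ],
)

```text
t: 18.05
ee_pos: [661.0, -335.9, 227.8]
orientation: [-3.14, -0.051, 0.001]
ft_force: [-0.3, 1.0, -0.0]
width: 0.4
grasp_force: 0.0
```

```bash
python3 - <<'E'
from h import *
crop("top",195,138,97,75,8,"pics/c9.png")
E
```

```text
(no output)
```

View pics/c9.png

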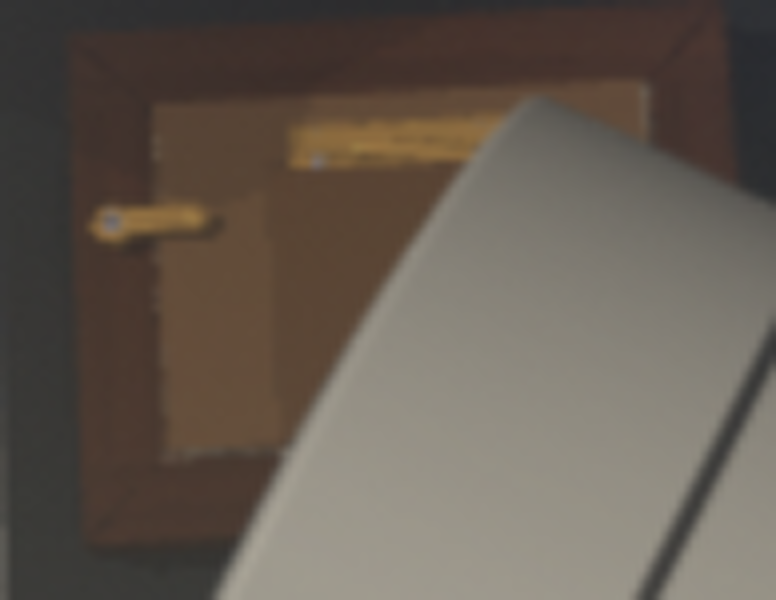

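The left button is square: it runs from (112,222) to (205,215), parallel to the rail edge. The arm hides the right one, so I'll move aside and check it numerically by its brass colour.

Call:
servo_tool(
  plan=[
    [[1,-0.8,-0.4,0.1,0,0,0],[1,-0.8,-0.4,0.1,0,0,0],[1,-0.8,-0.4,0.1,0,0,0],[1,-0.8,-0.4,0.1,0,0,0],[1,-0.8,-0.4,0.1,0,0,0]],
  ],
)

```text
t: 18.52
ee_pos: [500.9, -412.4, 247.4]
orientation: [-3.139, -0.06, 0.002]
ft_force: [-0.9, -0.8, -0.5]
width: 0.5
grasp_force: 0.0
```

Call:
servo_tool(
  plan=[
    [[1,-0.8,-0.4,0.1,0,0,0],[1,-0.8,-0.4,0.1,0,0,0],[1,-0.8,-0.4,0.1,0,0,0],[1,0,0,0,0,0,0],[1,0,0,0,0,0,0]],
  ],
)

```text
t: 18.93
ee_pos: [405.1, -461.5, 259.9]
orientation: [-3.14, -0.054, 0.0]
ft_force: [1.0, 0.0, -0.3]
width: 0.3
grasp_force: 0.0
```

```bash
python3 - <<'E'
from h import *
im=vision.get_image("top"); cv2.imwrite("pics/end.png",im[:,:,::-1])
hsv=cv2.cvtColor(cv2.resize(im[138:213,195:292],None,fx=8,fy=8,interpolation=cv2.INTER_CUBIC),cv2.COLOR_RGB2HSV)
m=cv2.inRange(hsv,(10,110,125),(30,255,255))
n,l,s,c=cv2.connectedComponentsWithStats(m)
for i in range(1,n):
    if s[i,4]>150:
        ys,xs=np.where(l==i); v=cv2.fitLine(np.c_[xs,ys].astype(np.float32),cv2.DIST_L2,0,.01,.01).ravel()
        print(s[i],c[i],np.degrees(np.arctan2(v[1],v[0])))
E
```

```text
[ 291  117  219   50 7166] [401.24225509 138.4312029 ] -2.6342235
[ 605  178  104   29 1698] [649.94581861 192.39399293] 1.1101472
[  93  204  111   35 1864] [155.46620172 218.63948498] -9.408889
```

```bash
python3 -c "
from workcell import close_job
print(close_job())"
```

```text
the job is handed in; nothing more can be done
None
```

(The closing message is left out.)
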